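Close up the microscope slides

TASK

Put the slides under cover from dust: with the fingertips push the drawer that is full of slides fully home, and then push the slide case's raised lid down until it lies flat shut. Push gently, without slamming either, and do not grip, pull or lift anything or touch the glass slides. Leave the empty drawer standing open just as it is, and do not disturb the bottles and other things on the bench.

Things in the scene. Friction and masses are not known exactly. Their poses are not given: they have to be found in the camera images.
- full_unit: grey steel one-drawer slide unit fixed to the bench, 170 mm deep, 120 wide, 80 tall. Origin: on the bench under the middle of its shell's front edge; its x points straight back into the unit (the way its drawer closes), z up. Its drawer holds glass slides.
- full_drawer (a joint): how far the drawer full of slides is out of its unit, m: 0 = fully home (end stop), 0.12 = end of travel; starts 0.055 to 0.095. Slides with about 1.5 N of friction, stays where left
- full_front (a point): middle of the outer face of the full drawer's flat white front (118 mm wide, 74 mm tall from 4 to 78 mm above the bench, 12 mm thick; no handle stands out). When home the face is 12 mm in front of the shell's front edge. Behind the front the drawer is open from above, its walls 53 mm above the bench; the glass slides stand on edge in it, tops 39 mm above the bench, not to be touched
- empty_unit: grey steel one-drawer slide unit fixed to the bench, 170 mm deep, 120 wide, 80 tall. Origin: on the bench under the middle of its shell's front edge; its x points straight back into the unit (the way its drawer closes), z up. Its drawer is empty.
- empty_drawer (a joint): how far the empty drawer is out of its unit, m; starts 0.055 to 0.095 and must stay there
- empty_front (a point): middle of the outer face of the empty drawer's front (same size as the other)
- case: black flat slide case fixed to the bench, 150 mm (x) by 170 mm (y), rim 35 mm above the bench. Origin: middle of its underside; its lid hinges on the +x rim. Glass slides stand in it, tops 32 mm above the bench, not to be touched
- lid (a joint): opening angle of the case's lid, rad: 0 = flat shut on the rim, 1.57 = upright; starts 1.2 to 1.55. Friction hinge (about 0.18 N m, so 1 to 2 N at the free edge): it stays at any angle and has to be pushed all the way down. The lid is a flat slab 150 mm from hinge to free edge, 170 mm wide, 12 mm thick, with nothing standing out on its outer face
- lid_hinge (a point): middle of the hinge line, at the case's +x rim, 75 mm from the case's origin and 35.5 mm above the bench, on the lid's inner face; the hinge line is the case's y axis
- lid_edge (a point): middle of the lid's free edge, on its outer face (the back face while it stands open, the top when shut)
- oil_bottle: bystander, loose: small amber bottle with black cap, 32 mm across, 65 mm tall. Origin: middle of its underside
- stain_bottle: bystander, loose: small white bottle, 32 mm across, 70 mm tall. Origin: middle of its underside
- beaker: bystander, loose: glass beaker, 66 mm across, 90 mm tall. Origin: middle of its underside
- mailer: bystander, loose: flat white slide mailer, 85 x 35 x 20 mm. Origin: middle of its underside
- petri: bystander, loose: clear closed petri dish, 86 mm across, 14 mm tall. Origin: middle of its underside
- dust_blower: bystander, loose: black rubber dust blower standing on its base, 54 mm across, 85 mm tall. Origin: middle of its underside
Not all that is in view belongs to the job. Leave any pink look-alike of the full_unit alone.

How it is judged (in metres and radians):
On the way, in this order (a step that is already met when the one before it is completed fails the run):
1. the drawer full of slides is pushed home while the lid is still open (value of joint full_drawer below 0.005 m and value of joint lid above 0.5 rad), for 0.2 s.
2. the lid is pushed flat shut (value of joint lid below 0.035 rad), for 0.2 s.
At the end, for the whole second after the job is handed in: the full drawer is home within 5 mm, the case's lid is shut within 0.035 rad (5 mm at its edge), the empty drawer stands open within 8 mm of where it was, and every bystander is within 20 mm of where it was (value of joint full_drawer below 0.005 m and value of joint lid below 0.035 rad and value of joint empty_drawer above 0.045 m and distance of empty_front from where it was at the start of the episode below 0.008 m and distance of each of oil_bottle, stain_bottle, beaker, mailer, petri, dust_blower from where it was at the start of the episode below 0.02 m); the robot touches nothing.
It fails at once if the empty drawer is moved by more than 8 mm (distance of empty_front from where it was at the start of the episode above 0.008 m).
It fails at once if the full drawer is pulled further out (past 105 mm) (value of joint full_drawer above 0.105 m).
It fails at once if the full drawer or the lid is slammed or forced (drawer faster than 0.45 m/s, lid faster than 3.5 rad/s, or fingers pushing the unit or case with more than 80 N) (velocity of joint full_drawer below -0.45 m/s or velocity of joint lid below -3.5 rad/s or contact force between the fingers and full_unit above 80 N or contact force between the fingers and case above 80 N).
It fails at once if the fingers touch the glass slides (contact force between the fingers and full_drawer_c0 above 0.5 N or contact force between the fingers and case_c0 above 0.5 N or contact force between the fingers and case_c1 above 0.5 N).
It fails at once if a bystander is lifted, carried or shoved more than 20 mm (distance of any of oil_bottle, stain_bottle, beaker, mailer, petri, dust_blower from where it was at the start of the episode above 0.02 m).
It also fails if it takes over 58 s, if anything falls off the work surface, if the arm or the gripper's body presses on something with over 40 N, if the wrist force passes 120 N, or if a joint passes its speed limit or range.

ROBOT

A 6-joint arm with a two-finger parallel gripper is mounted at the origin on the work surface. World frame = base frame: x ahead of the robot, y to its left, z up, the work surface at z = 0. Lengths are in mm, angles in rad, forces in N, time in s.
With the tool pointing down it reaches from about 275 to 850 mm from the base axis. Payload 5.2 kg.
Tool frame: the origin (TCP) lies midway between the tips of the shut fingers; the grasp point (between the pads) lies arm.grasp_offset behind it (arm.grasp_offset is the distance from the TCP to the grasp point, in mm); z points along the fingers, y is the line along which they close (so a half turn about z gives the same grasp; the last joint's range is limited). The gripper opens to 85 mm and grips with 20 to 120 N. Pads are 22 mm wide; open, the fingers measure 114 mm over their backs; the gripper's body (76 mm by 85 mm) begins 54 mm behind the grasp point. The pads swing forward as they close: fully open they stand 13 mm farther back than shut.
Start: joints at [-1.405, 0.259, 1.535, -0, 1.348, -0.203], TCP at [198.294, -513.015, 231.31] pointing down, gripper open.
Joint ranges: [-3.14, 3.14], [-0.91, 2.08], [0.19, 2.58], [-1.22, 4.36], [0.22, 2.71], [-3.12, 3.12]. Speed limits (rad/s): [2.57, 2.57, 3.14, 3.14, 3.14, 3.14].

INTERFACE

Orientations are given as a unit quaternion [w, x, y, z].
In Python, from cell import arm, vision, order gives the robot as it stands.
- The arm moves only by the shell command python3 -m creep 'ROWS' [OPENING] [FORCE]. ROWS is JSON, a list of rows, each an object with "dp": the shift along the world's x, y, z in m, a list of three; "turn": the turn about the world's z in degrees. A call has exactly 5 rows; each row shifts and turns the commanded pose from where the row before left it; what a row does not reach is not made up. A row lasts 1/8 s, in which the tool goes at most 62.5 mm and 10.7 degrees, less where a joint would pass 70% of its speed; a pose out of reach is approached as far as the arm can. A call with a gripper value outside its range is refused whole. OPENING is the opening, from -1 (shut) to 1 (fully open), set as the call begins (- or left out, the last holds). The fingers move at their own pace and stop on an object; FORCE is the grip in N (left out, the last holds). Time passes only in rows, so rows that do not move let the fingers close, or fill a call up. It gives the time, the measured TCP pose, the force, the opening and the grip force at its end, in the units of the state.
- arm.observe(): the state, without advancing time (a new reading comes with each control period).
- vision.grab_frame(name): name is "scene" or "top" or "wrist"; returns a dict with "frame" (420x560x3 uint8, red, green, blue), "fx", "fy", "cx", "cy" (pixels), "D" ([k1, k2, p1, p2, k3] as OpenCV has them; the pictures are not rectified), "extrinsics" (4x4, takes a point from camera to world coordinates); the wrist camera has in their place "tool_from_camera" (4x4, takes a point from camera to tool coordinates, whose origin is the TCP and whose axes are the flange's). Camera axes: x right, y down, z forward; pixel columns grow to the right and rows downward; lengths in mm; the calibration is good to about 2 mm. A picture is of the moment at which its call begins: read the wrist's pose just before it. There is no depth.
- order.hand_in(): hands the job in; it is judged then, once.
The state is a dict: "t": time; "joints": joint angles; "dq": joint speeds; "effort": joint torques, N m; "eef_pos": TCP position; "tool_rot": TCP orientation; "contact_force": force on the tool from outside, world axes, zero at the start; "wrist_torque": the same for the moment, N m; "finger_gap": opening from 0.0 (shut) to 1.0 (fully open); "gripper_force": force on a finger pad.
Only numpy, scipy, OpenCV 4.12 (cv2) and the standard library are available. Lean on these libraries where they do the work, as an engineer would, in place of code of your own. Each camera call takes 0.05 s, during which the arm holds its last target. There are 200 camera calls.

## Working session

There is one attempt and no reset: what is moved stays moved. The work goes in short steps, Python scripts to look and compute and a shell command to move; the robot and the scene stay as the last step left them, time stands still between calls to the robot, and variables do not carry over. Pictures are saved under pics/ and viewed, at most 10 in all, crops included, and the job is handed in when it is done.

```bash
ls; mkdir -p pics; python3 - <<'E'
from cell import arm, vision
import cv2,numpy as np,pickle
s=arm.observe();print(s['t'],s['eef_pos'],s['tool_rot'],arm.grasp_offset)
d={}
for n in('scene','top'):
    f=vision.grab_frame(n);d[n]=f;cv2.imwrite(f'pics/{n}0.png',f['frame'][:,:,::-1]);print(n,f['fx'],f['D'],np.round(f['extrinsics'],3).tolist())
pickle.dump(d,open('f0.pkl','wb'))
E
```

```text
pics
0.0 [ 198.18212872 -512.46943975  230.44763342] [-9.38065953e-04  9.83047765e-01  1.83347241e-01  3.89628738e-06] 18.700000000000003
scene 512.802659847333 [-0.07697364  0.          0.          0.          0.        ] [[-0.81, 0.364, -0.46, 1029.611], [0.586, 0.474, -0.658, 880.623], [-0.021, -0.802, -0.597, 857.19], [0.0, 0.0, 0.0, 1.0]]
top 397.1810607584579 [-0.10640319  0.          0.          0.          0.        ] [[-0.005, -0.991, 0.131, 301.306], [-1.0, 0.008, 0.017, -0.843], [-0.018, -0.131, -0.991, 1194.915], [0.0, 0.0, 0.0, 1.0]]
```

View pics/scene0.png

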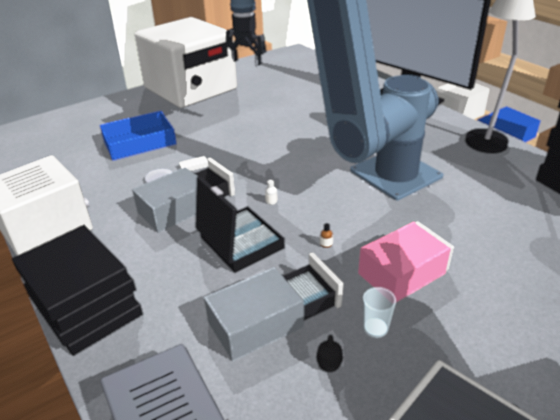

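View pics/top0.png

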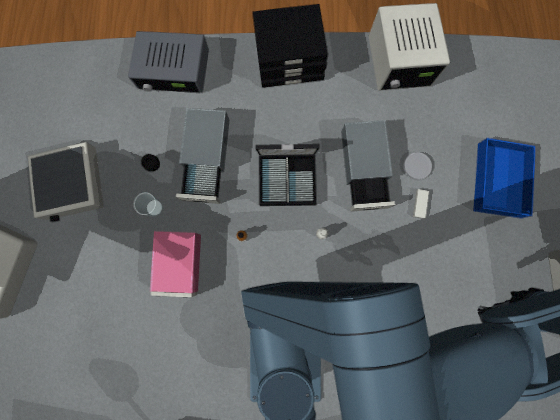

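Candidates for the full unit in the top view:
- the grey unit with blue-white slides in its drawer, front at (197,197). I choose this one.
- the grey unit with an empty dark drawer, front at (372,205)
- the pink look-alike at (175,265)

The case is at (288,175), with its lid standing at its far edge. Next I'll make a close crop to check the choice.

```bash
cat > h.py <<'E'
import cv2,numpy as np,pickle
def ray(f,px):
    K=np.array([[f['fx'],0,f['cx']],[0,f['fy'],f['cy']],[0,0,1]])
    u=cv2.undistortPoints(np.float64([[px]]),K,np.array(f['D']))[0,0]
    E=f['extrinsics'];d=E[:3,:3]@[u[0],u[1],1];return E[:3,3],d/np.linalg.norm(d)
def plane(f,px,z):
    o,d=ray(f,px);return o+d*(z-o[2])/d[2]
def tri(fa,pa,fb,pb):
    oa,da=ray(fa,pa);ob,db=ray(fb,pb)
    s=np.linalg.lstsq(np.c_[da,-db],ob-oa,rcond=None)[0]
    A,B=oa+s[0]*da,ob+s[1]*db;return (A+B)/2,np.linalg.norm(A-B)
E
python3 - <<'E'
from h import *
d=pickle.load(open('f0.pkl','rb'))
t=d['top']['frame'][95:245,130:330,::-1];s=d['scene']['frame'][150:370,180:380,::-1]
a=cv2.resize(t,None,fx=4,fy=4,interpolation=cv2.INTER_CUBIC);b=cv2.resize(s,None,fx=2.7,fy=2.7,interpolation=cv2.INTER_CUBIC)
cv2.imwrite('pics/ct.png',a);cv2.imwrite('pics/cs.png',b)
E
```

```text
(no output)
```

View pics/ct.png

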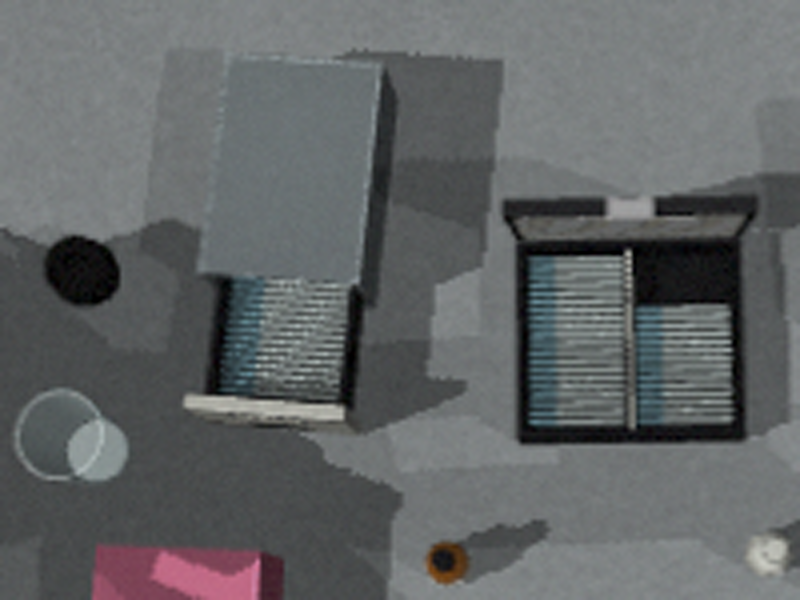

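View pics/cs.png

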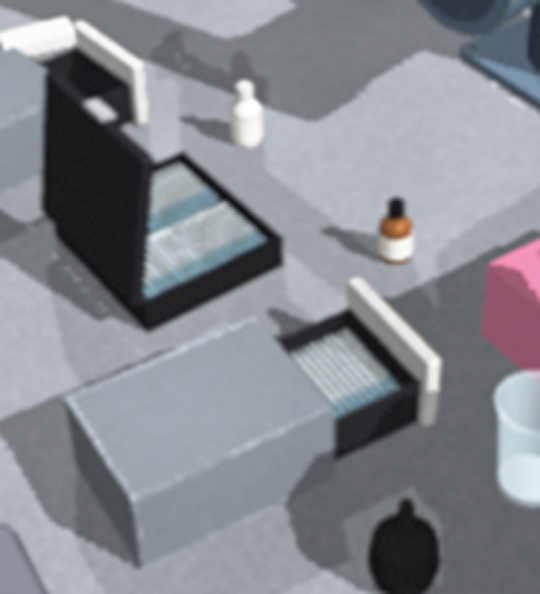

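The crop confirms the choice: this grey unit's drawer holds slides, with its white front's outer top edge running about (184,408)–(345,420) in the crop. The lid's free outer edge runs (503,200)–(757,197). Next I'll triangulate these.

```bash
python3 - <<'E'
from h import *
np.set_printoptions(precision=1,suppress=True)
d=pickle.load(open('f0.pkl','rb'));T,S=d['top'],d['scene']
t=lambda x,y:(130+(x-1.5)/4,95+(y-1.5)/4); s=lambda x,y:(180+(x-.85)/2.7,150+(y-.85)/2.7)
P=dict(frontL=(t(184,407),s(440,358)),frontR=(t(345,420),s(358,278)),shFL=(t(199,272),s(333,410)),shFR=(t(360,287),s(262,318)),shBL=(t(230,57),s(140,496)),shBR=(t(385,64),s(68,402)),
 lidL=(t(503,200),s(150,163)),lidR=(t(757,197),s(46,64)),caseFL=(t(519,441),s(280,240)),caseFR=(t(744,438),s(184,153)),caseBL=(t(519,240),s(148,300)))
for k,(a,b) in P.items(): p,e=tri(T,a,S,b);print(k,p,round(e,1),'plane78/35:',plane(T,a,80 if k[:2]=='sh' else 78)[:2] if k[0] in'fs' else plane(T,a,35)[:2])
for n,q,z in(('beaker',(60,435),90),('beakerbase',(97,450),0),('blower',(82,270),50),('oil',(445,562),60),('stain',(770,553),65)):print(n,plane(T,t(*q),z))
E
```

```text
frontL [491.  311.5  79.1] 2.2 plane78/35: [492.  311.1]
frontR [481.1 194.8  75.2] 2.1 plane78/35: [481.4 193.7]
shFL [591.  303.8  78.2] 2.1 plane78/35: [591.4 302.7]
shFR [576.6 186.3  77.4] 6.0 plane78/35: [578.4 184.1]
shBL [753.5 287.   80.2] 6.1 plane78/35: [756.2 285.3]
shBR [748.1 170.8  74.6] 4.8 plane78/35: [748.1 168.7]
lidL [607.   75.3 184. ] 7.9 plane78/35: [655.9  84. ]
lidR [607.7 -93.2 193.5] 0.3 plane78/35: [ 656.4 -107.9]
caseFL [472.9  71.4  30.2] 1.5 plane78/35: [471.5  71.6]
caseFR [472.9 -94.7  32.9] 0.3 plane78/35: [472.5 -94.5]
caseBL [620.7  73.4  39.2] 6.3 plane78/35: [624.5  71.8]
beaker [470.6 397.9  90. ]
beakerbase [472.4 400.4   0. ]
blower [602.3 400.8  50. ]
oil [380.7 123.1  60. ]
stain [ 385.2 -109.1   65. ]
```

Measurements agree with the given sizes:

| Quantity | Measured | Expected |
|---|---|---|
| Front top height | about 77 mm | 78 mm |
| Front width | 117 mm | 118 mm |
| Shell depth | 168 mm | 170 mm |
| Case rim height | about 34 mm | 35 mm |
| Lid angle | about 1.39 rad | 1.2 to 1.55 rad |

- **Full drawer:** face centre at (486.5, 252.5), yaw about -5.4°. It is out about 87 mm, and the home face should be at about (573, 244.6).
- **Approach:** shut the fingers and go to (450, 256).

```bash
python3 -m creep '[{"dp":[0.017,0.051,0],"turn":-1.8},{"dp":[0.017,0.051,0],"turn":-1.8},{"dp":[0.017,0.051,0],"turn":-1.8},{"dp":[0.017,0.051,0],"turn":-1.8},{"dp":[0.017,0.051,0],"turn":-1.8}]' -1 20
python3 -m creep '[{"dp":[0.017,0.051,0],"turn":-1.8},{"dp":[0.017,0.051,0],"turn":-1.8},{"dp":[0.017,0.051,0],"turn":-1.8},{"dp":[0.017,0.051,0],"turn":-1.8},{"dp":[0.017,0.051,0],"turn":-1.8}]'
python3 -m creep '[{"dp":[0.017,0.051,0],"turn":-1.8},{"dp":[0.017,0.051,0],"turn":-1.8},{"dp":[0.017,0.051,0],"turn":-1.8},{"dp":[0.017,0.051,0],"turn":-1.8},{"dp":[0.014,0.051,0],"turn":-1.8}]'
```

```text
t: 0.72
eef_pos: [283.4, -256.2, 231.0]
tool_rot: [-0.0, 0.994, 0.105, 0.0]
contact_force: [0.8, -0.5, 0.8]
finger_gap: -0.001
gripper_force: 0.0
t: 1.35
eef_pos: [368.4, -1.3, 231.3]
tool_rot: [0.0, 1.0, 0.027, 0.0]
contact_force: [0.7, 0.0, -0.4]
finger_gap: 0.001
gripper_force: 0.0
t: 1.98
eef_pos: [450.4, 253.8, 230.9]
tool_rot: [0.0, 0.999, -0.052, -0.0]
contact_force: [1.1, -0.7, -1.1]
finger_gap: -0.0
gripper_force: 0.0
```

```bash
python3 -m creep '[{"dp":[0,0,-0.037],"turn":0},{"dp":[0,0,-0.037],"turn":0},{"dp":[0,0,-0.037],"turn":0},{"dp":[0,0,-0.037],"turn":0},{"dp":[0,0,-0.037],"turn":0}]'
python3 - <<'E'
from cell import vision
import cv2
a=cv2.resize(vision.grab_frame('scene')['frame'][150:370,180:470,::-1],None,fx=2.7,fy=2.7)
cv2.imwrite('pics/s1.png',a)
E
```

```text
t: 2.6
eef_pos: [450.0, 251.9, 44.9]
tool_rot: [0.0, 0.999, -0.051, -0.0]
contact_force: [-0.3, 1.2, -0.6]
finger_gap: 0.004
gripper_force: 0.0
```

View pics/s1.png

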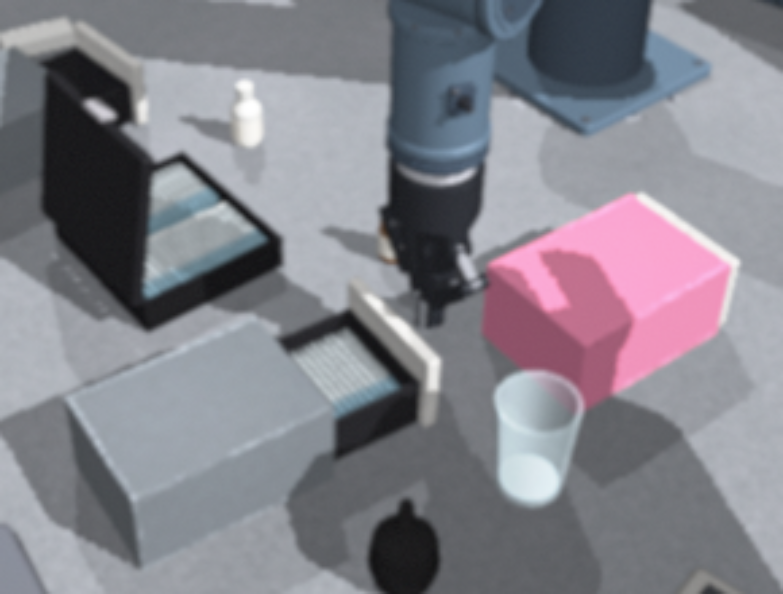

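The tips stand in front of the drawer face's middle, at (430,320) in the crop, clear of the pink box and the beaker. I'll push gently along the unit's axis.

```bash
python3 -m creep '[{"dp":[0.008,-0.0008,0],"turn":0},{"dp":[0.008,-0.0008,0],"turn":0},{"dp":[0.008,-0.0008,0],"turn":0},{"dp":[0.008,-0.0008,0],"turn":0},{"dp":[0.008,-0.0008,0],"turn":0}]'
python3 -m creep '[{"dp":[0.010,-0.001,0],"turn":0},{"dp":[0.010,-0.001,0],"turn":0},{"dp":[0.010,-0.001,0],"turn":0},{"dp":[0.010,-0.001,0],"turn":0},{"dp":[0.010,-0.001,0],"turn":0}]'
python3 -m creep '[{"dp":[0.003,-0.0003,0],"turn":0},{"dp":[0.003,-0.0003,0],"turn":0},{"dp":[0.003,-0.0003,0],"turn":0},{"dp":[0.003,-0.0003,0],"turn":0},{"dp":[0.003,-0.0003,0],"turn":0}]'
```

```text
t: 3.28
eef_pos: [490.9, 248.0, 46.8]
tool_rot: [-0.0, 0.999, -0.051, 0.0]
contact_force: [-2.3, 0.5, 0.7]
finger_gap: 0.001
gripper_force: 0.9
t: 3.9
eef_pos: [540.9, 243.0, 46.1]
tool_rot: [-0.0, 0.999, -0.051, -0.0]
contact_force: [-1.7, 1.3, 0.0]
finger_gap: -0.0
gripper_force: 0.9
t: 4.53
eef_pos: [555.3, 241.5, 46.2]
tool_rot: [0.0, 0.999, -0.051, -0.0]
contact_force: [-0.2, 0.6, -0.0]
finger_gap: -0.003
gripper_force: 0.8
```

```bash
python3 -m creep '[{"dp":[0.002,-0.0002,0],"turn":0},{"dp":[0.002,-0.0002,0],"turn":0},{"dp":[0.001,-0.0001,0],"turn":0},{"dp":[0.001,-0.0001,0],"turn":0},{"dp":[0.001,-0.0001,0],"turn":0}]'
```

```text
t: 5.15
eef_pos: [561.2, 240.9, 46.2]
tool_rot: [0.0, 0.999, -0.051, -0.001]
contact_force: [-6.1, 1.9, 3.9]
finger_gap: 0.003
gripper_force: 3.4
```

```bash
python3 -m creep '[{"dp":[0.001,0,0],"turn":0},{"dp":[0.001,0,0],"turn":0},{"dp":[0,0,0],"turn":0},{"dp":[0,0,0],"turn":0},{"dp":[0,0,0],"turn":0}]'
python3 - <<'E'
from cell import vision
import cv2
a=cv2.resize(vision.grab_frame('scene')['frame'][150:370,180:470,::-1],None,fx=2.7,fy=2.7)
cv2.imwrite('pics/s2.png',a)
E
```

```text
t: 5.78
eef_pos: [561.2, 240.9, 46.2]
tool_rot: [0.0, 0.999, -0.051, -0.003]
contact_force: [-10.6, 0.9, 6.6]
finger_gap: -0.002
gripper_force: 5.4
```

View pics/s2.png

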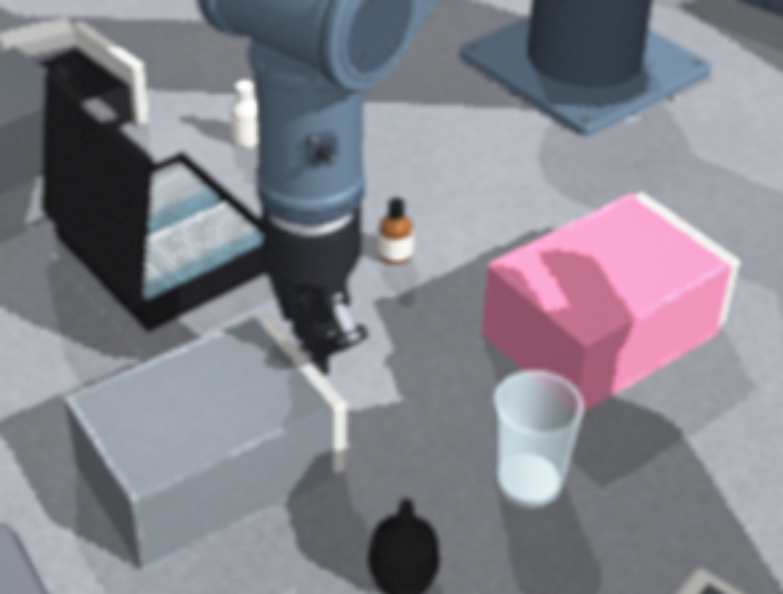

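The drawer is home: its white front lies against the shell at (335,400) in the crop, and the TCP stalled while the force rose to 10 N. That also puts the finger's half-depth at about 12 mm. Now I'll back off, rise, and go behind the lid.

```bash
python3 -m creep '[{"dp":[-0.003,0,0],"turn":0},{"dp":[-0.008,0.001,0],"turn":1.5},{"dp":[-0.010,0.001,0],"turn":1.5},{"dp":[-0.010,0.001,0],"turn":1.5},{"dp":[-0.010,0.001,0],"turn":1.5}]'
python3 -m creep '[{"dp":[0,0,0.05],"turn":0},{"dp":[0,0,0.05],"turn":0},{"dp":[0,0,0.05],"turn":0},{"dp":[0,0,0.05],"turn":0},{"dp":[0,0,0.05],"turn":0}]'
python3 -m creep '[{"dp":[0.032,-0.051,0],"turn":0},{"dp":[0.032,-0.051,0],"turn":0},{"dp":[0.032,-0.051,0],"turn":0},{"dp":[0.032,-0.051,0],"turn":0},{"dp":[0.032,-0.051,0],"turn":0}]'
python3 - <<'E'
from cell import vision,arm
print(arm.observe()['eef_pos'])
import cv2
a=cv2.resize(vision.grab_frame('top')['frame'][60:260,150:430,::-1],None,fx=2.8,fy=2.8)
cv2.imwrite('pics/t3.png',a)
E
```

```text
t: 6.45
eef_pos: [522.6, 244.9, 46.4]
tool_rot: [-0.0, 1.0, 0.002, 0.0]
contact_force: [1.2, -0.2, -0.0]
finger_gap: 0.003
gripper_force: 0.0
t: 7.08
eef_pos: [522.6, 244.8, 298.0]
tool_rot: [-0.0, 1.0, 0.002, 0.0]
contact_force: [0.5, -0.5, -0.2]
finger_gap: -0.003
gripper_force: 0.0
t: 7.7
eef_pos: [683.8, -11.6, 296.3]
tool_rot: [-0.0, 1.0, 0.002, 0.0]
contact_force: [0.8, -0.6, -0.5]
finger_gap: 0.001
gripper_force: 0.0
[683.78166205 -11.63158411 296.31745551]
```

View pics/t3.png

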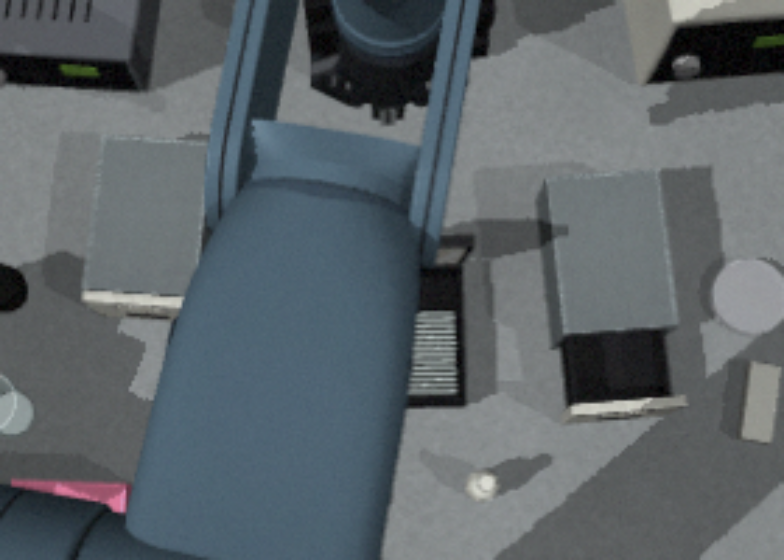

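From above, the full drawer is shut and the empty one is still open at (625,405). The gripper at (385,110) is behind the lid, with its edge visible at (455,250). Next is to descend and approach.

```bash
python3 -m creep '[{"dp":[0,0,-0.028],"turn":0},{"dp":[0,0,-0.028],"turn":0},{"dp":[0,0,-0.028],"turn":0},{"dp":[0,0,-0.028],"turn":0},{"dp":[0,0,-0.028],"turn":0}]'
python3 -m creep '[{"dp":[-0.010,0,0],"turn":0},{"dp":[-0.010,0,0],"turn":0},{"dp":[-0.010,0,0],"turn":0},{"dp":[-0.010,0,0],"turn":0},{"dp":[-0.010,0,0],"turn":0}]'
python3 -m creep '[{"dp":[-0.006,0,0],"turn":0},{"dp":[-0.006,0,-0.001],"turn":0},{"dp":[-0.006,0,-0.001],"turn":0},{"dp":[-0.006,0,-0.001],"turn":0},{"dp":[-0.008,0,-0.002],"turn":0}]'
```

```text
t: 8.38
eef_pos: [682.7, -9.8, 155.3]
tool_rot: [0.0, 1.0, 0.002, -0.0]
contact_force: [0.7, 0.3, 0.3]
finger_gap: 0.001
gripper_force: 0.0
t: 9.0
eef_pos: [632.8, -10.2, 157.1]
tool_rot: [0.0, 1.0, 0.001, 0.001]
contact_force: [-0.2, 0.0, -0.2]
finger_gap: 0.001
gripper_force: 0.0
t: 9.62
eef_pos: [601.1, -10.4, 151.3]
tool_rot: [0.0, 1.0, 0.001, 0.0]
contact_force: [1.7, -1.1, 0.9]
finger_gap: 0.002
gripper_force: 0.7
```

```bash
python3 -m creep '[{"dp":[-0.011,0,-0.004],"turn":0},{"dp":[-0.011,0,-0.004],"turn":0},{"dp":[-0.010,0,-0.0065],"turn":0},{"dp":[-0.010,0,-0.0065],"turn":0},{"dp":[-0.009,0,-0.008],"turn":0}]'
python3 -m creep '[{"dp":[-0.0085,0,-0.009],"turn":0},{"dp":[-0.007,0,-0.010],"turn":0},{"dp":[-0.007,0,-0.010],"turn":0},{"dp":[-0.005,0,-0.011],"turn":0},{"dp":[-0.004,0,-0.011],"turn":0}]'
python3 - <<'E'
from cell import vision
import cv2
a=cv2.resize(vision.grab_frame('scene')['frame'][130:350,150:440,::-1],None,fx=2.7,fy=2.7)
cv2.imwrite('pics/s4.png',a)
E
```

```text
t: 10.25
eef_pos: [549.4, -10.2, 121.8]
tool_rot: [-0.0, 1.0, 0.001, -0.0]
contact_force: [0.2, -0.5, 0.6]
finger_gap: 0.001
gripper_force: 0.6
t: 10.88
eef_pos: [518.2, -10.2, 70.4]
tool_rot: [-0.0, 1.0, 0.001, -0.0]
contact_force: [0.5, -0.4, 0.2]
finger_gap: 0.001
gripper_force: 0.5
```

View pics/s4.png

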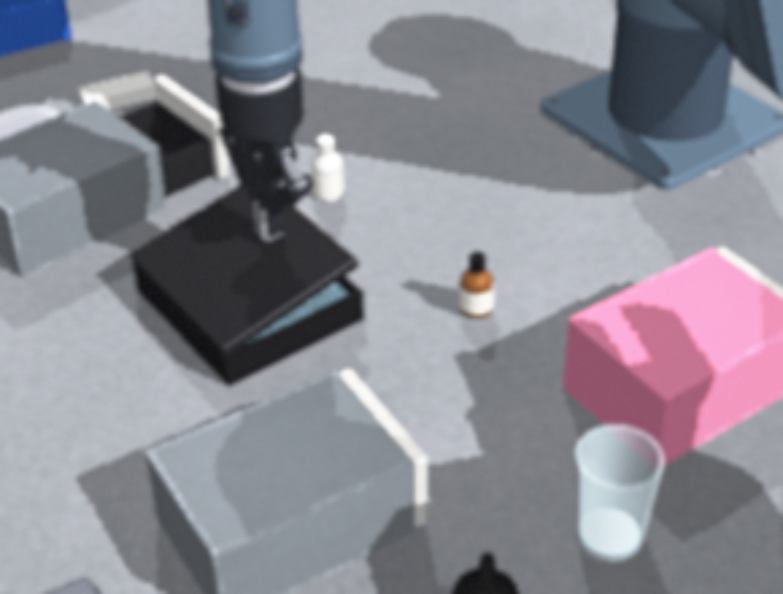

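The lid is nearly down, about 0.2 rad open, with the tips at (270,235) on its outer face. I'll finish slowly.

```bash
python3 -m creep '[{"dp":[-0.002,0,-0.006],"turn":0},{"dp":[-0.001,0,-0.006],"turn":0},{"dp":[-0.001,0,-0.004],"turn":0},{"dp":[0,0,-0.003],"turn":0},{"dp":[0,0,-0.002],"turn":0}]'
python3 -m creep '[{"dp":[0,0,-0.001],"turn":0},{"dp":[0,0,-0.001],"turn":0},{"dp":[0,0,-0.0005],"turn":0},{"dp":[0,0,0],"turn":0},{"dp":[0,0,0],"turn":0}]'
```

```text
t: 11.55
eef_pos: [514.7, -10.2, 50.2]
tool_rot: [-0.0, 1.0, 0.001, -0.0]
contact_force: [-0.3, -0.2, 1.1]
finger_gap: -0.001
gripper_force: 0.4
t: 12.18
eef_pos: [515.0, -10.2, 47.9]
tool_rot: [0.0, 1.0, 0.001, 0.0]
contact_force: [0.8, -0.4, -0.9]
finger_gap: 0.003
gripper_force: 0.0
```

```bash
python3 -m creep '[{"dp":[0,0,-0.001],"turn":0},{"dp":[0,0,-0.001],"turn":0},{"dp":[0,0,-0.001],"turn":0},{"dp":[0,0,0],"turn":0},{"dp":[0,0,0],"turn":0}]'
```

```text
t: 12.8
eef_pos: [515.1, -10.3, 47.2]
tool_rot: [0.0, 1.0, 0.001, 0.001]
contact_force: [-6.0, 1.2, 22.0]
finger_gap: 0.004
gripper_force: 11.1
```

The tips stalled at z = 47.2 with 22 N, against an expected shut height of 47.5, so the lid is flat on the rim. Now I'll lift clear and check.

```bash
python3 -m creep '[{"dp":[0,0,0.003],"turn":0},{"dp":[0,0,0.03],"turn":0},{"dp":[0,0,0.05],"turn":0},{"dp":[0,0,0.05],"turn":0},{"dp":[0,0,0.05],"turn":0}]'
python3 - <<'E'
from cell import vision
import cv2
f=vision.grab_frame('scene')
a=cv2.resize(f['frame'][130:350,150:440,::-1],None,fx=2.7,fy=2.7)
cv2.imwrite('pics/s5.png',a)
E
```

```text
t: 13.42
eef_pos: [514.6, -10.2, 229.2]
tool_rot: [-0.0, 1.0, 0.001, -0.0]
contact_force: [0.9, -0.4, 0.4]
finger_gap: -0.003
gripper_force: 0.0
```

View pics/s5.png

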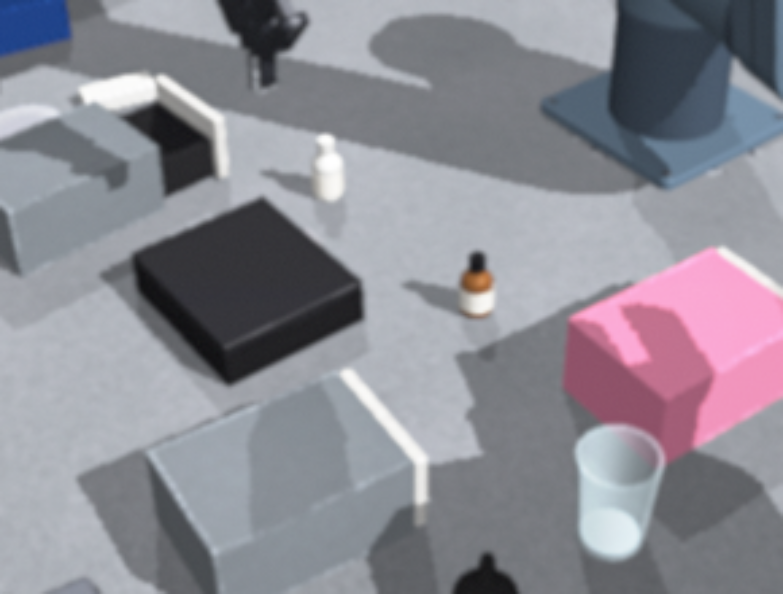

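The lid lies flat at (250,280) and the full drawer is shut at (390,430). The empty drawer is still open at (185,140), the bystanders are where they were, and the arm is clear.

```bash
python3 -c "
from cell import order
print(order.hand_in())"
```

```text
the job is handed in; nothing more can be done
None
```

I pushed the full drawer home and then the lid flat shut, gently, with the empty drawer still open and the bystanders in place in the last picture; the job is handed in, but no verdict came back.

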